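# Isolate the lamp base and hold its lamp carrier against the sprung plate

## Task

First switch off the lamp supply by turning the bar handle of the grey isolator box fully anticlockwise (seen from above). Then set the finned lamp carrier on the bed of the microscope lamp base, front plate towards the sprung contact plate, central and square to it, and push it steadily along the bed until the sprung plate is about half way in, never bottoming it out. Finish while still holding the carrier pressed there so that I can put in the screws, and leave the other things on the bench where they are.

Things in the scene. Friction and masses are not known exactly. Their poses are not given: they have to be found in the camera images.
- isolator: Grey isolator box fixed to the bench, 90 x 90 mm, 55 mm high, with a black bar handle on top. Origin: centre of its underside; z up; its x axis is where the handle's nose points when off (short white bar mark on the lid); a white dot on the lid, 60 degrees clockwise of that, is on.
- switch (a joint): Angle of the isolator's bar handle in rad about the vertical axis through the centre of the box: 0 = off, 1.047 = on, growing clockwise seen from above, with a stop at each end. It needs about 0.12 N m to turn and stays where it is left. It starts at or near on.
- handle_grip (a point): Point on the handle's turning axis 85 mm above the bench, at the height to grip. It turns with the handle: x along the bar to its nose (the end with a white line), y across it. The bar is 64 mm long, 16 mm thick and stands from 63 to 95 mm above the bench on a round white skirt of 60 mm diameter (55 to 63 mm).
- lamp_base: Microscope lamp base, fixed: cream casting 190 (x) x 110 mm, 20 mm thick; on it a bare aluminium bed 80 mm wide, top 24 mm above the bench, from x = -87 to +27 mm, no side walls, and a cream housing from x = +55 to +95 mm, up to 70 mm above the bench. Origin: centre of its underside; z up; x points along the bed to the sprung plate and housing: the direction of the push.
- stop_pad: Sprung brass plate in front of the housing: 50 mm wide (as the carrier), 32 high, 10 thick, lower edge 26 mm above the bench, on guide pins. Origin: middle of the lower edge of its front face, at x = +30 mm, y = 0 in the lamp base's frame when free; axes of the lamp base. A steel pointer on it slides over the housing's top past three pairs of black marks 7 mm apart.
- stop_travel (a joint): How far the sprung plate is pushed in, m: 0 = free, 0.014 = bottomed out against the housing, 0.007 = half way. It pushes back with 2.4 N plus 1.2 N per mm (10.8 N half way).
- pad_face (a point): Centre of the front face of the sprung plate, 42 mm above the bench; moves with it; same axes as the lamp base.
- carrier: Loose aluminium lamp carrier, 0.22 to 0.45 kg: foot 60 mm long (x), 50 wide (y), 8 thick; upright front plate at its +x end, 50 wide, 8 thick, up to 34 mm above the underside, two copper strips on its face; finned heat sink, x from -28 to +12 mm, 28 mm wide (y), up to 54 mm above the underside, fins along x. Origin: centre of its underside; z up; x towards the front plate.
- carrier_front (a point): Centre of the front face of the carrier's front plate: 30 mm ahead (x) of the carrier's origin, 18 mm above its underside.
- carrier_grip (a point): Middle of the heat sink, 8 mm behind (-x) the carrier's origin and 38 mm above its underside; axes of the carrier. It can be gripped here from above across y (28 mm).
- slide_box: Bystander: closed white and grey plastic slide box, 84 x 36 x 30 mm, loose. Origin: centre of its underside.
- petri: Bystander: closed glass petri dish, 92 mm across, 17 mm high. Origin: centre of its underside.
- beaker: Bystander: empty glass beaker, 70 mm across, 95 mm high. Origin: centre of its underside.
- screwdriver: Bystander: screwdriver, 190 mm long, lying. Origin: its underside; x towards its tip.
- screw_tray: Bystander: open steel tray, 50 x 85 x 18 mm. Origin: centre of its underside.
- eyepiece: Bystander: steel eyepiece standing, 34 mm across, 52 mm high. Origin: centre of its underside.
- ring_light: Bystander: white plastic ring, 84 mm across, 20 mm high. Origin: centre of its underside.
Mind the look-alikes: they are no part of the job. What is shaped like the isolator but pink is not meant.

How it is judged:
By the outcome, as a careful person would: the job done as asked, in the order asked, and still so for the second after the job is handed in, while the arm keeps its last pose, push and grip.
It also fails if it takes over 51 s, if anything falls off the work surface, if the arm or the gripper's body presses on something with over 40 N, if the wrist force passes 120 N, or if a joint passes its speed limit or range.

## Robot

A 6-joint arm with a two-finger parallel gripper is mounted at the origin on the work surface. World frame = base frame: x ahead of the robot, y to its left, z up, the work surface at z = 0. Lengths are in m, angles in rad, forces in N, time in s.
With the tool pointing down it reaches from about 0.35 to 0.875 m from the base axis. Payload 4.2 kg.
Tool frame: the origin (TCP) lies midway between the tips of the shut fingers; the grasp point (between the pads) lies 19 mm behind it; z points along the fingers, y is the line along which they close (so a half turn about z gives the same grasp; the last joint's range is limited). The gripper opens to 85 mm and grips with 20 to 120 N. Pads are 22 mm wide; open, the fingers measure 114 mm over their backs; the gripper's body (76 mm by 85 mm) begins 54 mm behind the grasp point. The pads swing forward as they close: fully open they stand 13 mm farther back than shut.
Start: joints at [1.587, 0.385, 0.008, 0, -1.194, -0.259], TCP at [0.15, 0.607, 0.231] pointing down, gripper open.
Joint ranges: [-3.14, 3.14], [-1.21, 2.06], [-1.07, 1.41], [-3.16, 2.05], [-2.99, -0.16], [-3.1, 3.1]. Speed limits (rad/s): [2.79, 2.79, 3.14, 3.14, 3.14, 3.14].

## Interface

Orientations are given as a rotation vector (axis times angle).
In Python, from rig import monitor, vision, close_job gives the robot as it stands.
- The arm moves only by the tool servo_tool, never from a script. Its argument "series" is a list of rows, each a list of 5 numbers: the shift along the world's x, y, z in m, then the turn about the world's z in rad, then the opening, from -1 (shut) to 1 (fully open). In form: [[x, y, z, turn, fingers], ...]. A call has 1 to 12 rows; each row is the pose to reach, as a shift and turn from the pose commanded when the call began; what a row does not reach only later rows make up. A row lasts 1/8 s, in which the tool goes at most 62.5 mm and 10.7 degrees, less where a joint would pass 70% of its speed; a pose out of reach is approached as far as the arm can. A call with a gripper value outside its range is refused whole. The fingers move at their own pace and stop on an object; "force" is the grip in N (left out, the last holds). Time passes only in rows, so rows that repeat a pose let the fingers close. It gives the time, the measured TCP pose, the force, the opening and the grip force at its end, in the units of the state.
- monitor.state(): the state, without advancing time (a new reading comes with each control period).
- vision.snapshot(name): name is "scene" or "top" or "wrist"; returns (picture, depth): 480x640x3 uint8, red, green, blue; 480x640 float32, m along the optical axis (not along the pixel's ray), 0 where there is no reading.
- vision.get_calibration(name): a dict with "camera_matrix" (3x3 intrinsics, pixels), "cam_to_world" (4x4, takes a point from camera to world coordinates); the wrist camera has in their place "hand_eye" (4x4, takes a point from camera to tool coordinates, whose origin is the TCP and whose axes are the flange's). Camera axes: x right, y up, looking along -z (the intrinsics and any distortion apply to the point x, -y, -z); pixel columns grow to the right and rows downward; lengths in m; the calibration is good to about 2 mm. A picture is of the moment at which its call begins: read the wrist's pose just before it. get_calibration takes no time and is no camera call.
- close_job(): hands the job in; it is judged then, once.
Trained networks look in the newest picture that a camera, given by its name, has taken for a name from the list of things; names that differ only in an ending like _2 or _b are one class to them, and where a whole thing is asked for, a point or a joint stands for the part that bears it (a point fixed in the world has none). Each returns a list of dicts, best first, with "confidence" (0 to 1); they miss things now and then, are a little off and sometimes report something else, mostly with a low value. They report only what shows in the picture. A call takes as long as a camera call. They do not tell look-alikes from the thing itself.
- vision.trace(camera, query): "mask" (480x640 bool, what is visible of it).
- vision.pinpoint(camera, query): "xyz" ([x, y, z] in m, in world coordinates, good to about 4 mm: a listed point, or the origin of a listed thing).
The state is a dict: "t": time; "joints": joint angles; "joint_velocities": joint speeds; "tau": joint torques, N m; "ee_pos": TCP position; "ee_rot": TCP orientation; "ft_force": force on the tool from outside, world axes, zero at the start; "torque": the same for the moment, N m; "width": finger opening in m; "gripper_force": force on a finger pad.
Only numpy, scipy, OpenCV 4.12 (cv2) and the standard library are available. Lean on these libraries where they do the work, as an engineer would, in place of code of your own. Each camera call takes 0.05 s, during which the arm holds its last target. There are 200 camera calls.

## Working session

There is one attempt and no reset: what is moved stays moved. The work goes in short steps, Python scripts to look and compute and a tool call to move; the robot and the scene stay as the last step left them, time stands still between calls to the robot, and variables do not carry over. Pictures are saved under pics/ and viewed, at most 10 in all, crops included, and the job is handed in when it is done.

Besides the shell and the picture viewer there is one more tool, called after ">>>" by a JSON object that holds its "fn" and its "kwargs". servo_tool: Moves the arm, as the interface text tells. Its arguments: {"type":"object","properties":{"series":{"type":"array"},"force":{"type":"number"}},"required":["series"]}

```bash
mkdir -p pics; ls
cat > h.py <<'E'
import numpy as np, cv2
from rig import monitor, vision, close_job
from scipy.spatial.transform import Rotation as R
def cal(name, st=None):
    c=vision.get_calibration(name); K=np.array(c["camera_matrix"])
    if name=="wrist":
        T=np.eye(4); T[:3,:3]=R.from_rotvec(st["ee_rot"]).as_matrix(); T[:3,3]=st["ee_pos"]
        return K,T@np.array(c["hand_eye"]),c
    return K,np.array(c["cam_to_world"]),c
def cloud(depth,K,T):
    v,u=np.mgrid[:480,:640]; d=depth
    P=np.stack([(u-K[0,2])/K[0,0]*d,-(v-K[1,2])/K[1,1]*d,-d],-1)
    return P@T[:3,:3].T+T[:3,3]
def save(n,pic): cv2.imwrite(f"pics/{n}.png",cv2.cvtColor(pic,cv2.COLOR_RGB2BGR))
E
python3 - <<'E'
from h import *
s=monitor.state(); print({k:np.round(v,3).tolist() for k,v in s.items()})
for n in ("scene","top"):
    p,d=vision.snapshot(n); save(n+"0",p); K,T,c=cal(n); print(n,c.keys(),K.round(1).tolist(),T.round(3).tolist())
    np.savez(n+"0.npz",p=p,d=d)
    for q in ("isolator","handle_grip","lamp_base","pad_face","carrier","carrier_grip","carrier_front","beaker","petri","slide_box","screw_tray","eyepiece","ring_light","screwdriver"):
        print(q,[(np.round(r["xyz"],3).tolist(),round(r["confidence"],2)) for r in vision.pinpoint(n,q)[:3]])
print(monitor.state()["t"])
E
```

```text
pics
{'t': 0.0, 'joints': [1.587, 0.386, 0.007, -0.001, -1.194, -0.259], 'joint_velocities': [-0.0, -0.001, 0.001, -0.001, -0.001, 0.0], 'tau': [-0.002, -39.229, 18.84, 4.186, -0.005, 0.0], 'ee_pos': [0.15, 0.606, 0.23], 'ee_rot': [3.116, -0.38, -0.0], 'ft_force': [0.268, -0.28, 0.325], 'torque': [-0.016, -0.051, 0.02], 'gripper_force': 0.0, 'width': 0.085}
scene dict_keys(['camera_matrix', 'cam_to_world']) [[448.9, 0.0, 318.6], [0.0, 448.9, 244.9], [0.0, 0.0, 1.0]] [[-0.792, -0.451, 0.411, 0.941], [0.61, -0.588, 0.531, 0.411], [0.002, 0.671, 0.741, 0.774], [0.0, 0.0, 0.0, 1.0]]
isolator [([0.316, -0.326, -0.002], 0.82), ([0.706, 0.186, -0.005], 0.67), ([0.477, -0.362, -0.0], 0.61)]
handle_grip [([0.459, -0.521, 0.085], 0.75), ([0.476, -0.362, 0.087], 0.69), ([0.319, -0.324, 0.082], 0.63)]
lamp_base [([0.77, 0.096, 0.001], 0.67), ([0.518, 0.237, -0.001], 0.58)]
pad_face [([0.511, 0.264, 0.041], 0.68)]
carrier [([0.428, -0.104, 0.0], 0.8), ([0.436, -0.11, 0.04], 0.72), ([0.408, -0.084, 0.018], 0.49)]
carrier_grip [([0.436, -0.112, 0.038], 0.84), ([0.649, -0.332, -0.003], 0.22)]
carrie
[... 1066 characters left out ...]
8, -0.365, 0.001], 0.74), ([0.431, -0.108, 0.002], 0.68)]
carrier_grip [([0.434, -0.114, 0.04], 0.73)]
carrier_front [([0.409, -0.085, 0.017], 0.69), ([0.51, 0.262, 0.038], 0.58), ([0.479, -0.364, 0.0], 0.29)]
beaker [([0.761, -0.191, 0.001], 0.77), ([0.438, -0.113, 0.04], 0.75)]
petri [([0.804, -0.04, -0.002], 0.79)]
slide_box [([0.627, -0.082, -0.004], 0.84), ([0.804, -0.04, 0.001], 0.36)]
screw_tray [([0.707, 0.188, -0.001], 0.68), ([0.648, -0.329, -0.0], 0.55), ([0.508, 0.262, 0.041], 0.51)]
eyepiece [([0.772, 0.102, 0.002], 0.43)]
ring_light [([0.699, 0.342, -0.002], 0.62), ([0.802, -0.043, -0.002], 0.48)]
screwdriver [([0.646, -0.33, -0.002], 0.65), ([0.432, -0.109, -0.002], 0.38)]
1.5
```

Run:
```python
from h import *
K,T,c=cal("top"); W=np.linalg.inv(T)
def px(X):
    q=W[:3,:3]@X+W[:3,3]; return (K[0,0]*q[0]/-q[2]+K[0,2], -K[1,1]*q[1]/-q[2]+K[1,2])
for n,X in dict(isoA=(.475,-.362,.06),isoB=(.316,-.328,.06),isoC=(.462,-.522,.06),car=(.43,-.106,.05),lb=(.52,.235,.02)).items(): print(n,np.round(px(np.array(X))))
p=np.load("top0.npz")["p"]; c=p[160:400,380:620]
u=np.array(px(np.array((.42,-.36,.06)))).astype(int); print(u)
x0,y0=max(0,u[0]-130),max(0,u[1]-100); c=p[y0:y0+200,x0:x0+260]; print(x0,y0)
save("iso_crop",cv2.resize(c,None,fx=3,fy=3,interpolation=cv2.INTER_CUBIC)[:600,:800])
```

```text
isoA [432. 272.]
isoB [421. 338.]
isoC [497. 276.]
car [329. 293.]
lb [196. 261.]
[431 294]
301 194
```

View pics/top0.png

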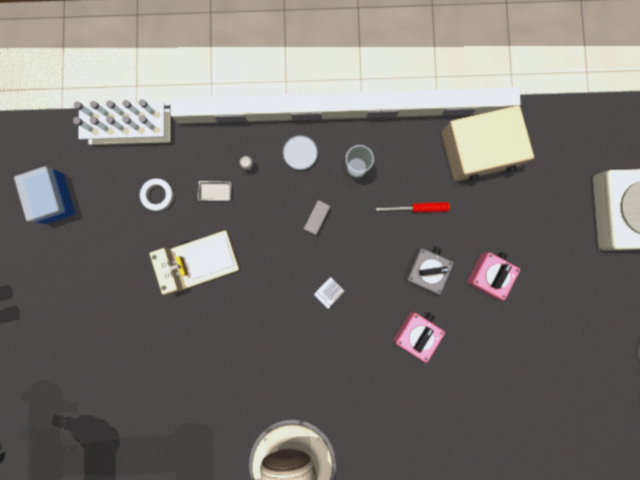

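View pics/iso_crop.png

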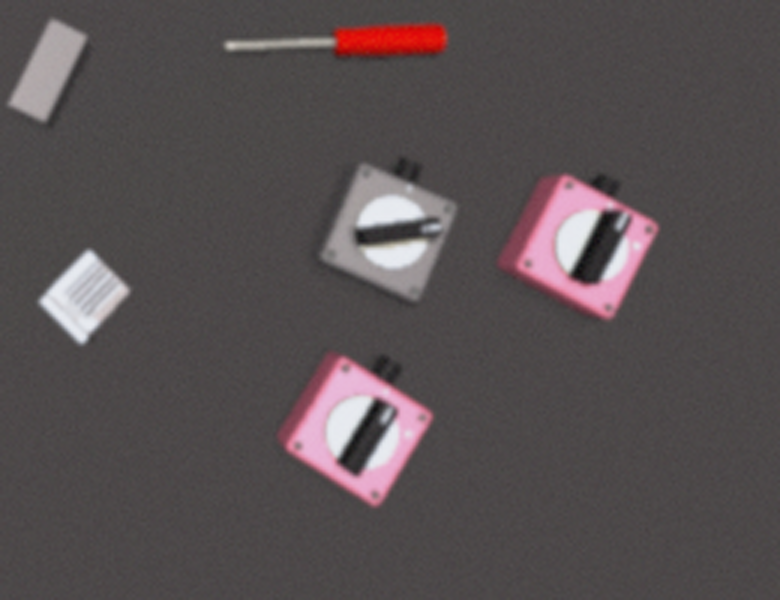

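Three candidates: the grey one at (432,272), pink ones at (497,276) and (421,338). Only the grey one fits "grey isolator box"; the crop confirms it. Its nose points right (~-82° world), and its off mark is at crop (408,188), about -20°. The carrier is at (329,293) with its front plate lower left, and the lamp base is at (196,261).

Run:
```python
from h import *
print(np.round(vision.get_calibration("wrist")["hand_eye"],3).tolist(), vision.get_calibration("wrist")["camera_matrix"])
for n in ("top","scene"):
    z=np.load(n+"0.npz"); K,T,c=cal(n); P=cloud(z["d"],K,T)
    def rect(ctr,r,z0,z1,name):
        m=(np.hypot(P[...,0]-ctr[0],P[...,1]-ctr[1])<r)&(P[...,2]>z0)&(P[...,2]<z1)&(z["d"]>0)
        a=P[m]
        if len(a)<5: print(name,len(a)); return
        (c,s,ang)=cv2.minAreaRect((a[:,:2]*1000).astype(np.float32)); print(n,name,len(a),np.round(c,1),np.round(s,1),round(ang,1),"zmed",a[:,2].mean().round(4))
    rect((.475,-.362),.05,.08,.11,"handle"); rect((.475,-.362),.08,.04,.06,"isolid")
    rect((.43,-.106),.06,.045,.07,"fins"); rect((.43,-.106),.06,.004,.07,"carrier")
    rect((.52,.235),.12,.012,.034,"base"); rect((.511,.262),.09,.06,.09,"housing")
```

```text
[[0.001, 0.955, 0.296, 0.075], [1.0, -0.001, 0.0, -0.0], [0.0, 0.296, -0.955, -0.143], [0.0, 0.0, 0.0, 1.0]] [[396.8229095    0.         317.7664434 ]
 [  0.         396.8229095  242.23042605]
 [  0.           0.           1.        ]]
top handle 186 [ 479.5 -361. ] [15.9 64.2] 6.8 zmed 0.0942
top isolid 855 [ 479.7 -361. ] [90.  90.6] 64.7 zmed 0.0543
top fins 103 [ 436.6 -112.6] [28.2 38.8] 43.6 zmed 0.0534
top carrier 478 [ 427.1 -106.8] [108.2 111.6] 42.9 zmed 0.0244
top base 2384 [524.2 227.9] [115.8 181.1] 17.2 zmed 0.022
top housing 783 [501.  291.8] [109.9  66.5] 16.7 zmed 0.0691
scene handle 177 [ 481.2 -360.2] [17.1 65.1] 6.1 zmed 0.0905
scene isolid 632 [ 480.8 -359.7] [95.5 89.9] 64.4 zmed 0.0521
scene fins 193 [ 438.4 -112.4] [30.6 39.9] 43.9 zmed 0.0515
scene carrier 633 [ 433.1 -106.1] [53.6 61.3] 45.0 zmed 0.0296
scene base 4314 [524.7 233.5] [117.6 190.5] 16.8 zmed 0.0212
scene housing 1512 [502.7 294.7] [111.1  59.9] 17.3 zmed 0.0687
```

>>> {"fn": "servo_tool", "kwargs": {"series": [[0.06,-0.02,0.05,0,1],[0.12,-0.04,0.07,0,1],[0.18,-0.09,0.07,-0.15,1],[0.23,-0.14,0.07,-0.3,1],[0.28,-0.19,0.07,-0.45,1],[0.32,-0.24,0.07,-0.6,1],[0.36,-0.3,0.07,-0.8,1],[0.37,-0.35,0.07,-1.0,1],[0.37,-0.37,0.07,-1.0,1]]}}

```text
t: 2.62
ee_pos: [0.5203, 0.2374, 0.3011]
ee_rot: [2.552, -1.831, 0.0]
ft_force: [0.7, -0.4, 0.2]
width: 0.085
gripper_force: 0.0
```

```bash
cat >> h.py <<'E'
def rect(P,d,n,ctr,r,z0,z1,name):
    m=(np.hypot(P[...,0]-ctr[0],P[...,1]-ctr[1])<r)&(P[...,2]>z0)&(P[...,2]<z1)&(d>0)
    a=P[m]
    if len(a)<5: print(name,len(a)); return
    (c,s,ang)=cv2.minAreaRect((a[:,:2]*1000).astype(np.float32)); print(n,name,len(a),np.round(c,1),np.round(s,1),round(ang,1),"z",a[:,2].mean().round(4))
def wrist(tag=None):
    s=monitor.state(); p,d=vision.snapshot("wrist"); K,T,c=cal("wrist",s)
    if tag: save(tag,p); np.savez(tag+".npz",p=p,d=d,K=K,T=T)
    return p,d,cloud(d,K,T)
E
python3 - <<'E'
from h import *
p,d,P=wrist("w_base")
rect(P,d,"w","a" and (.52,.235),.16,.0215,.03,"bed"); rect(P,d,"w",(.511,.262),.09,.066,.08,"housing")
rect(P,d,"w",(.52,.235),.16,.012,.034,"base"); rect(P,d,"w",(.512,.262),.03,.045,.063,"pad")
s=monitor.state(); print(s["ee_pos"],s["t"])
E
```

```text
w bed 9268 [528.9 217.2] [114.3 148.8] 17.3 z 0.0244
w housing 4113 [500.9 294.9] [109.7  59.4] 17.5 z 0.0705
w base 14264 [528.6 216.7] [116.1 152.7] 17.4 z 0.023
w pad 844 [507.4 274.2] [49.9 26. ] 17.5 z 0.0551
[0.520989   0.23139691 0.30172846] 2.675
```

View pics/w_base.png

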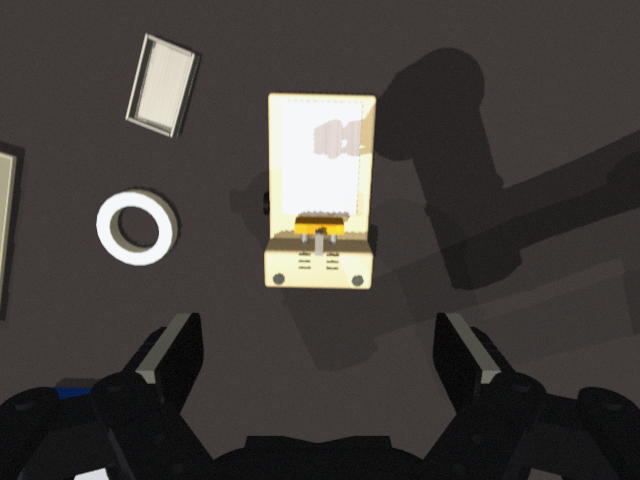

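Base viewed: bed centred around (320,155), brass plate at (320,227), housing towards the bottom, axis ~107.4°. Next I'll go to the grey isolator.

>>> {"fn": "servo_tool", "kwargs": {"series": [[0,-0.06,-0.02,0,1],[0,-0.12,-0.04,-0.05,1],[0,-0.18,-0.05,-0.1,1],[-0.01,-0.24,-0.05,-0.15,1],[-0.02,-0.3,-0.05,-0.2,1],[-0.03,-0.36,-0.05,-0.22,1],[-0.04,-0.42,-0.05,-0.22,1],[-0.04,-0.48,-0.05,-0.22,1],[-0.04,-0.54,-0.05,-0.22,1],[-0.04,-0.59,-0.05,-0.22,1],[-0.04,-0.59,-0.05,-0.22,1]]}}

```text
t: 4.05
ee_pos: [0.4788, -0.3537, 0.2504]
ee_rot: [2.333, -2.103, -0.001]
ft_force: [0.5, 0.9, -0.5]
width: 0.0853
gripper_force: 0.0
```

Run:
```python
from h import *
p,d,P=wrist("w_iso")
rect(P,d,"w",(.48,-.36),.05,.085,.11,"handle"); rect(P,d,"w",(.48,-.36),.08,.05,.058,"lid")
s=monitor.state(); print(s["ee_pos"],R.from_rotvec(s["ee_rot"]).as_matrix()[:2,0],s["t"])
```

```text
w handle 1662 [ 479.2 -360.3] [15.6 64.2] 6.3 z 0.0951
w lid 6201 [ 479.1 -360.2] [90.1 89.9] 64.4 z 0.0551
[ 0.47887009 -0.35211323  0.25057341] [ 0.10481265 -0.99449177] 4.1
```

View pics/w_iso.png

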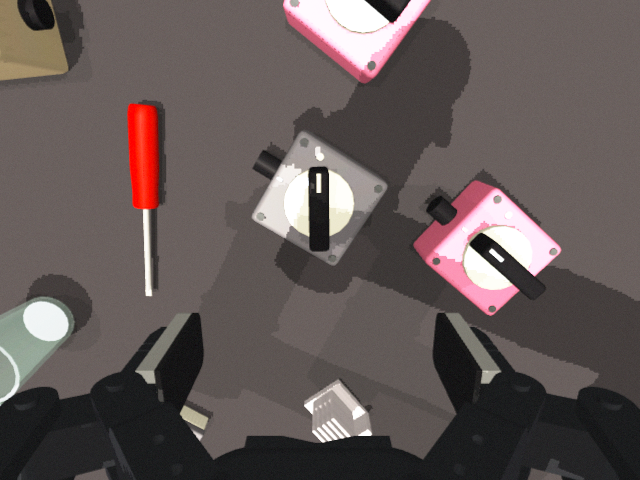

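>>> {"fn": "servo_tool", "kwargs": {"series": [[0,-0.008,-0.05,0,1],[0,-0.008,-0.1,0,1],[0,-0.008,-0.14,0,1],[0,-0.008,-0.17,0,1],[0,-0.008,-0.181,0,1],[0,-0.008,-0.181,0,1],[0,-0.008,-0.181,0,-1],[0,-0.008,-0.181,0,-1],[0,-0.008,-0.181,0,-1],[0,-0.008,-0.181,0,-1]], "force": 50}}

```text
t: 5.35
ee_pos: [0.4787, -0.359, 0.0711]
ee_rot: [2.338, -2.097, -0.002]
ft_force: [0.4, 0.2, -2.1]
width: 0.0147
gripper_force: 48.9
```

>>> {"fn": "servo_tool", "kwargs": {"series": [[0,0,0,0.12,-1],[0,0,0,0.25,-1],[0,0,0,0.38,-1],[0,0,0,0.51,-1],[0,0,0,0.64,-1],[0,0,0,0.77,-1],[0,0,0,0.88,-1],[0,0,0,0.96,-1],[0,0,0,1.01,-1],[0,0,0,1.03,-1],[0,0,0,1.03,-1]]}}

```text
t: 6.72
ee_pos: [0.4772, -0.3599, 0.071]
ee_rot: [3.066, -0.678, -0.005]
ft_force: [-5.8, -3.8, 4.1]
width: 0.015
gripper_force: 50.4
```

Run:
```python
from h import *
s=monitor.state(); X=R.from_rotvec(s["ee_rot"]).as_matrix()[:2,0]; print(s["ee_pos"],np.degrees(np.arctan2(X[1],X[0])),s["torque"],s["ft_force"],s["joint_velocities"][5])
```

```text
[ 0.47722982 -0.3598682   0.07098786] -24.95041847789073 [-1.15906411  1.53572364 -0.50208708] [-5.80633553 -3.80613814  4.12885729] -0.0015790302095974116
```

>>> {"fn": "servo_tool", "kwargs": {"series": [[0,0,0,0.03,-1],[0,0,0,0.03,-1]]}}

```text
t: 6.98
ee_pos: [0.4772, -0.3599, 0.071]
ee_rot: [3.076, -0.637, -0.004]
ft_force: [-5.7, -3.9, 3.9]
width: 0.0151
gripper_force: 53.9
```

Run:
```python
from h import *
s=monitor.state(); X=R.from_rotvec(s["ee_rot"]).as_matrix()[:2,0]; print(s["ee_pos"],np.degrees(np.arctan2(X[1],X[0])),s["torque"],s["ft_force"],s["joint_velocities"][5])
```

```text
[ 0.47722979 -0.35988105  0.07099618] -23.41829626216674 [-1.26549239  1.57261774 -1.2054454 ] [-5.65392834 -3.85227993  3.8660529 ] -0.0024728194189153393
```

>>> {"fn": "servo_tool", "kwargs": {"series": [[0,0,0,0,1],[0,0,0,0,1],[0,0,0,0,1],[0,0,0.05,0,1],[0,0,0.11,0,1],[0,0,0.17,-0.1,1],[0,0,0.18,-0.2,1],[0,0,0.18,-0.2,1]]}}

```text
t: 7.98
ee_pos: [0.4799, -0.3586, 0.2515]
ee_rot: [-3.001, 0.93, -0.004]
ft_force: [-0.5, 0.3, -1.4]
width: 0.0852
gripper_force: 0.0
```

Run:
```python
from h import *
p,d,P=wrist("w_iso2")
rect(P,d,"w",(.48,-.36),.05,.085,.11,"handle"); rect(P,d,"w",(.48,-.36),.08,.05,.058,"lid")
save("iso2c",cv2.resize(p[60:340,160:480],None,fx=2,fy=2))
s=monitor.state(); print(s["ee_pos"],s["t"])
```

```text
w handle 1630 [ 478.9 -360.2] [16.  64.1] 64.4 z 0.095
w lid 6090 [ 479.  -360.3] [90.  89.9] 64.5 z 0.0551
[ 0.47929489 -0.35827671  0.2498733 ] 8.025
```

View pics/iso2c.png

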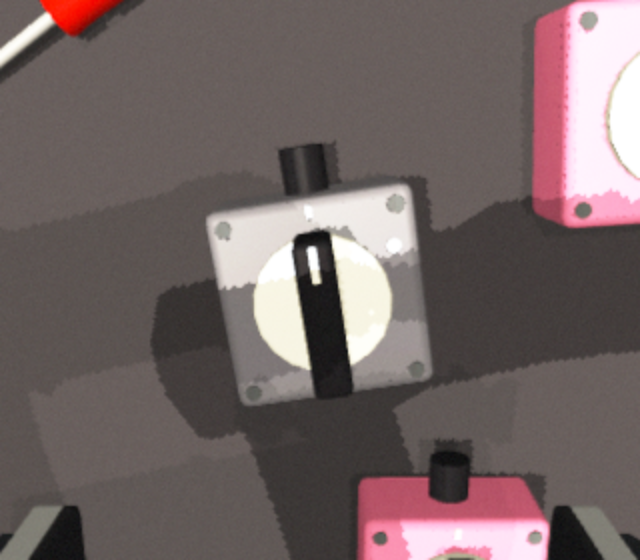

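>>> {"fn": "servo_tool", "kwargs": {"series": [[-0.01,0.06,0,-0.1,1],[-0.02,0.12,0,-0.2,1],[-0.03,0.18,0,-0.21,1],[-0.043,0.24,0,-0.21,1],[-0.043,0.248,0,-0.21,1],[-0.043,0.248,0,-0.21,1]]}}

```text
t: 8.78
ee_pos: [0.4362, -0.1103, 0.2495]
ee_rot: [2.886, -1.238, -0.002]
ft_force: [0.2, -0.5, -0.5]
width: 0.0858
gripper_force: 0.0
```

Run:
```python
from h import *
p,d,P=wrist("w_car")
rect(P,d,"w",(.436,-.1125),.04,.048,.07,"fins"); rect(P,d,"w",(.43,-.106),.06,.027,.07,"upper");rect(P,d,"w",(.43,-.106),.06,.005,.07,"all")
rect(P,d,"w",(.41,-.085),.03,.027,.04,"front")
s=monitor.state(); X=R.from_rotvec(s["ee_rot"]).as_matrix()[:2,0];print(s["ee_pos"],np.arctan2(X[1],X[0]),s["t"],s["width"])
```

```text
w fins 767 [ 436.8 -111.7] [27.4 40.1] 44.0 z 0.0542
w upper 1534 [ 430.4 -105.2] [50.  58.5] 43.7 z 0.045
w all 3472 [ 431.  -105.8] [50.1 60.3] 43.7 z 0.0275
w front 553 [413.2 -87.1] [50.   8.6] 43.9 z 0.0337
[ 0.43642155 -0.11105431  0.24953315] -0.8120679538508395 8.825 0.08545908392246165
```

Isolator off (handle 64.4°, same as the box's axis). The carrier measures 50x60 mm and 54 mm high, which is as described, so I'll grasp it.

>>> {"fn": "servo_tool", "kwargs": {"series": [[0,0,-0.06,0,1],[0,0,-0.12,0,1],[0,0,-0.17,0,1],[0,0,-0.21,0,1],[0,0,-0.23,0,1],[0,0,-0.23,0,1],[0,0,-0.23,0,-1],[0,0,-0.23,0,-1],[0,0,-0.23,0,-1],[0,0,-0.23,0,-1]], "force": 80}}

```text
t: 10.07
ee_pos: [0.4369, -0.1108, 0.0213]
ee_rot: [-2.886, 1.241, -0.002]
ft_force: [0.4, -0.7, 5.5]
width: 0.0271
gripper_force: 79.9
```

>>> {"fn": "servo_tool", "kwargs": {"series": [[0,0,0.02,0,-1],[0,0,0.07,0,-1],[0,0,0.13,0,-1],[0.01,0.03,0.18,-0.05,-1],[0.025,0.08,0.22,-0.12,-1],[0.04,0.13,0.25,-0.2,-1],[0.05,0.18,0.27,-0.28,-1],[0.06,0.23,0.28,-0.36,-1],[0.07,0.28,0.28,-0.44,-1],[0.08,0.32,0.28,-0.455,-1],[0.083,0.346,0.28,-0.455,-1],[0.083,0.346,0.28,-0.455,-1]]}}

```text
t: 11.58
ee_pos: [0.5187, 0.2365, 0.2989]
ee_rot: [2.531, -1.857, -0.002]
ft_force: [-0.6, -0.5, -3.2]
width: 0.027
gripper_force: 79.7
```

>>> {"fn": "servo_tool", "kwargs": {"series": [[0,0,0,0,-1],[0,0,0,0,-1],[0,0,0,0,-1]]}}

```text
t: 11.95
ee_pos: [0.5193, 0.2344, 0.3006]
ee_rot: [-2.53, 1.862, -0.0]
ft_force: [-0.3, -0.6, -3.7]
width: 0.0273
gripper_force: 79.7
```

Run:
```python
from h import *
p,d,P=wrist("w_base2")
for a in [((.52,.235),.16,.0215,.03,"bed"),((.511,.262),.09,.066,.08,"housing"),((.52,.235),.16,.012,.034,"base"),((.512,.262),.03,.045,.063,"pad"),((.52,.235),.08,.2,.4,"held"),((.52,.235),.08,.312,.34,"heldtop")]: rect(P,d,"w",*a)
s=monitor.state(); X=R.from_rotvec(s["ee_rot"]).as_matrix()[:2,0];print(s["ee_pos"],np.arctan2(X[1],X[0]),s["t"],s["ft_force"],s["width"])
```

```text
w bed 9276 [529.4 216.8] [113.7 149.7] 17.5 z 0.0244
w housing 95 [508.4 271.4] [6.9 9.8] 17.2 z 0.0734
w base 14262 [528.6 216.8] [116.  152.6] 17.2 z 0.023
w pad 708 [507.8 273.2] [49.6 24. ] 17.5 z 0.0554
w held 70601 [516.7 241.3] [123.   61.3] 17.4 z 0.3545
w heldtop 11763 [517.  242.4] [54.4 59.5] 17.4 z 0.3284
[0.51935686 0.2345594  0.30059373] -1.268657187314947 12.0 [ 0.55764864 -0.13482906 -3.27145513] 0.027133158986742033
```

View pics/w_base2.png

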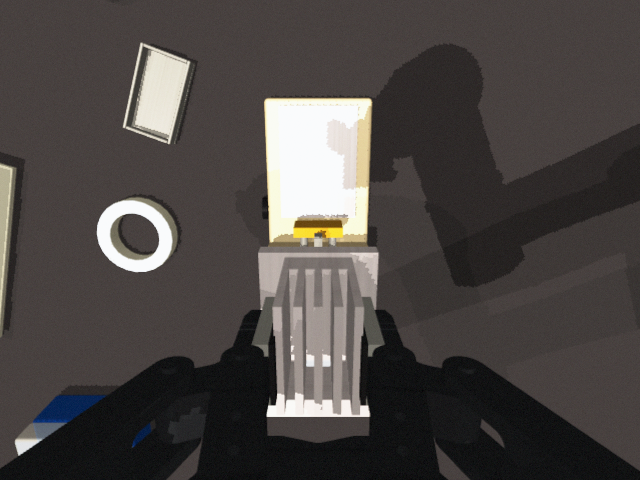

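Run:
```python
from h import *
z=np.load("w_base2.npz"); P=cloud(z["d"],z["K"],z["T"]); d=z["d"]
th=np.radians(107.45); u=np.array([np.cos(th),np.sin(th)]); v=np.array([-u[1],u[0]])
U=P[...,:2]@u; V=P[...,:2]@v; Z=P[...,2]
s=z["T"]; 
tcp=np.array([.51936,.23456]); print("tcp",tcp@u,tcp@v)
# foot
def st(n,m): 
    a,b=U[m],V[m]; print(n,m.sum(),"U",np.percentile(a,[1,50,99]).round(4),"V",np.percentile(b,[1,50,99]).round(4),"mid",round(np.percentile(b,[1,99]).mean(),4),"Z",Z[m].mean().round(4))
st("foot",(Z>.28)&(Z<.297)&(abs(V-tcp@v)<.03)&(abs(U-tcp@u)<.06))
st("footback",(Z>.28)&(Z<.297)&(abs(V-tcp@v)<.03)&(U<tcp@u-.012))
st("fins",(Z>.325)&(Z<.342)&(abs(V-tcp@v)<.018)&(abs(U-tcp@u)<.05))
st("front",(Z>.305)&(Z<.322)&(abs(V-tcp@v)<.03)&(U>tcp@u+.02)&(U<tcp@u+.05))
st("pad",(Z>.045)&(Z<.063)&(abs(V-tcp@v)<.03)&(U>.08)&(U<.112))
st("padtop",(Z>.054)&(Z<.063)&(abs(V-tcp@v)<.03)&(U>.08)&(U<.112))
mb=(Z>.0225)&(Z<.03)&(U<.06)&(abs(V-tcp@v)<.07); st("bed",mb)
st("basetop",(Z>.0165)&(Z<.0225)&(U<.06)&(U>-.01)&(V<tcp@v+.053)&(V>tcp@v-.053))
# yaw of pad/foot edges
for n,m in (("foot",(Z>.28)&(Z<.297)&(U<tcp@u-.012)&(abs(V-tcp@v)<.03)),):
    pass
K,T,_=cal("top")
for n in ("top","scene"):
    q=np.load(n+"0.npz"); K,T,_=cal(n); P=cloud(q["d"],K,T); U=P[...,:2]@u; V=P[...,:2]@v; Z=P[...,2]
    st(n+" padtop",(Z>.054)&(Z<.063)&(abs(V-tcp@v)<.03)&(U>.08)&(U<.112))
```

```text
tcp 0.06802306066507059 -0.5657968420005154
foot 3801 U [0.045  0.0486 0.0977] V [-0.5906 -0.5656 -0.5411] mid -0.5658 Z 0.2882
footback 2659 U [0.045  0.0472 0.0557] V [-0.5904 -0.566  -0.5412] mid -0.5658 Z 0.2877
fins 7516 U [0.047  0.0628 0.0865] V [-0.5829 -0.5657 -0.5487] mid -0.5658 Z 0.3337
front 1421 U [0.0965 0.1001 0.1056] V [-0.5855 -0.5649 -0.5464] mid -0.5659 Z 0.3123
pad 627 U [0.0965 0.1001 0.1112] V [-0.591  -0.5668 -0.5417] mid -0.5663 Z 0.0566
padtop 517 U [0.0965 0.101  0.1067] V [-0.5911 -0.5668 -0.5416] mid -0.5664 Z 0.0582
bed 6201 U [-0.02    0.0179  0.059 ] V [-0.6056 -0.5667 -0.5269] mid -0.5663 Z 0.0245
basetop 1655 U [-0.0094  0.0234  0.0596] V [-0.6185 -0.5257 -0.5132] mid -0.5658 Z 0.0205
top padtop 84 U [0.0949 0.1    0.1064] V [-0.5896 -0.5657 -0.5409] mid -0.5653 Z 0.0577
scene padtop 134 U [0.0955 0.0998 0.1051] V [-0.5921 -0.5716 -0.5417] mid -0.5669 Z 0.0571
```

>>> {"fn": "servo_tool", "kwargs": {"series": [[0.007,-0.02,0,0,-1],[0.007,-0.02,-0.06,0,-1],[0.007,-0.02,-0.12,0,-1],[0.007,-0.02,-0.18,0,-1],[0.007,-0.02,-0.22,0,-1],[0.007,-0.02,-0.24,0,-1],[0.007,-0.02,-0.248,0,-1],[0.007,-0.02,-0.25,0,-1],[0.007,-0.02,-0.252,0,-1],[0.007,-0.02,-0.253,0,-1],[0.007,-0.02,-0.253,0,-1],[0.007,-0.02,-0.253,0,-1]]}}

```text
t: 13.5
ee_pos: [0.5265, 0.2154, 0.0476]
ee_rot: [-2.531, 1.86, -0.0]
ft_force: [0.5, 0.2, -3.1]
width: 0.0272
gripper_force: 79.8
```

Run:
```python
from h import *
s=monitor.state(); print({k:np.round(s[k],4).tolist() for k in ("t","ee_pos","ft_force","torque","width")})
```

```text
{'t': 13.5, 'ee_pos': [0.5265, 0.2154, 0.0476], 'ft_force': [0.4871, 0.1818, -3.0843], 'torque': [0.0443, -0.0209, -0.0114], 'width': 0.0272}
```

Still hanging free (−3.1 N). Lower slowly to contact.

>>> {"fn": "servo_tool", "kwargs": {"series": [[0,0,-0.001,0,-1],[0,0,-0.002,0,-1],[0,0,-0.003,0,-1],[0,0,-0.003,0,-1]]}}

```text
t: 14.0
ee_pos: [0.5264, 0.2153, 0.0454]
ee_rot: [-2.531, 1.86, -0.0]
ft_force: [-4.2, -0.4, 4.8]
width: 0.027
gripper_force: 81.0
```

>>> {"fn": "servo_tool", "kwargs": {"series": [[0,0,0.0005,0,-1],[-0.0006,0.0019,0.0005,0,-1],[-0.0012,0.0038,0.0005,0,-1],[-0.0018,0.0057,0.0005,0,-1],[-0.0024,0.0076,0.0005,0,-1],[-0.003,0.0095,0.0005,0,-1],[-0.0036,0.0114,0.0005,0,-1],[-0.0042,0.0134,0.0005,0,-1],[-0.0048,0.0153,0.0005,0,-1],[-0.0048,0.0153,0.0005,0,-1]]}}

```text
t: 15.25
ee_pos: [0.5227, 0.2298, 0.0454]
ee_rot: [-2.531, 1.861, -0.003]
ft_force: [2.0, -7.7, 5.1]
width: 0.0267
gripper_force: 80.9
```

```bash
cat > look.py <<'E'
from h import *
import sys
tag=sys.argv[1]
s=monitor.state(); print({k:np.round(s[k],4).tolist() for k in ("t","ee_pos","ft_force","torque","width")})
th=np.radians(107.45); u=np.array([np.cos(th),np.sin(th)]); v=np.array([-u[1],u[0]])
e=np.array(s["ee_pos"][:2]); print("tcp U V",e@u,e@v,"F u,v",np.array(s["ft_force"][:2])@u,np.array(s["ft_force"][:2])@v)
ims=[]
for n in ("scene","top"):
    p,d=vision.snapshot(n); np.savez(tag+n+".npz",p=p,d=d); K,T,_=cal(n); W=np.linalg.inv(T)
    X=np.array([.505,.275,.06]); q=W[:3,:3]@X+W[:3,3]; c=(K[0,0]*q[0]/-q[2]+K[0,2],-K[1,1]*q[1]/-q[2]+K[1,2]); c=np.int32(c)
    print(n,c); h=50; y,x=np.clip(c[1]-h,0,480-2*h),np.clip(c[0]-h,0,640-2*h)
    ims.append(cv2.resize(p[y:y+2*h,x:x+2*h],(400,400),interpolation=cv2.INTER_CUBIC))
    for k in ("pad_face","carrier_front"):
        print(n,k,[(np.round([np.dot(r["xyz"][:2],u),np.dot(r["xyz"][:2],v),r["xyz"][2]],4).tolist(),round(r["confidence"],2)) for r in vision.pinpoint(n,k)[:2]])
    P=cloud(d,K,T); U=P[...,:2]@u; V=P[...,:2]@v; Z=P[...,2]
    m=(Z>.0535)&(Z<.063)&(abs(V+.566)<.026)&(U>.085)&(U<.125)
    if m.sum()>5: print(n,"padtop U",np.percentile(U[m],[1,5,50,95,99]).round(4),m.sum())
save(tag,np.hstack(ims))
E
python3 look.py push1
```

```text
{'t': 15.25, 'ee_pos': [0.5227, 0.2298, 0.0454], 'ft_force': [1.9816, -7.6525, 5.1344], 'torque': [-2.0306, -0.8153, -0.0426], 'width': 0.0267}
tcp U V 0.06248629584599388 -0.5675085051642795 F u,v -7.894586582187829 0.40441885349849777
scene [468 361]
scene pad_face [([0.0972, -0.5625, 0.0423], 0.62), ([-0.134, -0.7649, 0.0012], 0.36)]
scene carrier_front [([0.0986, -0.5684, 0.0419], 0.75)]
scene padtop U [0.0905 0.0912 0.0987 0.1072 0.1079] 248
top [175 267]
top pad_face []
top carrier_front []
```

View pics/push1.png

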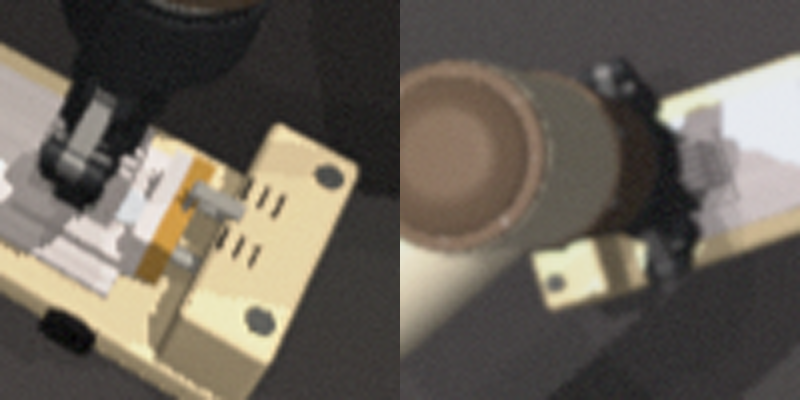

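Plate is about 3.3 mm in: pointer end at (243,210), 45% of the way from the first mark pair to the second. Force and kinematics agree. Next is the remaining ~3.5 mm, with a 1 mm sideways correction.

>>> {"fn": "servo_tool", "kwargs": {"series": [[-0.0007,0.0008,0,0,-1],[-0.0014,0.0016,0,0,-1],[-0.002,0.0024,0,0,-1],[-0.0026,0.0032,0,0,-1],[-0.0026,0.0032,0,0,-1],[-0.0026,0.0032,0,0,-1]]}}

```text
t: 16.3
ee_pos: [0.5216, 0.2329, 0.0454]
ee_rot: [-2.529, 1.86, -0.005]
ft_force: [8.4, -9.8, 1.7]
width: 0.027
gripper_force: 80.6
```

```bash
python3 look.py push2
python3 - <<'E'
from h import *
s=monitor.state(); print(s["ee_pos"]); X=R.from_rotvec(s["ee_rot"]).as_matrix(); print(X.round(4).tolist())
p,d,P=wrist("w_fin")
th=np.radians(107.45); u=np.array([np.cos(th),np.sin(th)]); v=np.array([-u[1],u[0]])
U=P[...,:2]@u; V=P[...,:2]@v; Z=P[...,2]
def st(n,m):
    print(n,m.sum(),"U",np.percentile(U[m],[1,50,99]).round(4),"V",np.percentile(V[m],[1,99]).round(4),"mid",round(np.percentile(V[m],[1,99]).mean(),4),"Z",Z[m].mean().round(4))
st("foot",(Z>.029)&(Z<.04)&(abs(V+.566)<.03)&(U<.054)&(U>.02))
st("bed",(Z>.0225)&(Z<.028)&(U<.03)&(abs(V+.566)<.05))
m=(Z>.029)&(Z<.04)&(abs(V+.566)<.022)&(U<.054)&(U>.02)
b=np.round(V[m]/.002); k=np.unique(b); e=[U[m][b==i].min() for i in k]; print("back edge tilt deg",np.degrees(np.polyfit(k*.002,e,1)[0]))
E
```

```text
{'t': 16.3, 'ee_pos': [0.5216, 0.2329, 0.0454], 'ft_force': [8.3603, -9.8425, 1.6679], 'torque': [-2.763, -2.275, -0.1571], 'width': 0.027}
tcp U V 0.06574854299326696 -0.567388527438559 F u,v -11.896555453426748 -5.024026315136543
scene [468 361]
scene pad_face [([0.1015, -0.567, 0.041], 0.62)]
scene carrier_front [([0.1027, -0.5643, 0.041], 0.6), ([-0.2797, -0.7541, -0.0029], 0.4)]
scene padtop U [0.0937 0.0944 0.1021 0.1104 0.1113] 249
top [175 267]
top pad_face []
top carrier_front [([0.1032, -0.5677, 0.0453], 0.47)]
[0.52157681 0.23284559 0.04544035]
[[0.2982, -0.9545, 0.0039], [-0.9545, -0.2982, -0.0003], [0.0015, -0.0037, -1.0]]
foot 2228 U [0.0426 0.045  0.0538] V [-0.5922 -0.5429] mid -0.5676 Z 0.0331
bed 25058 U [-0.0201  0.003   0.0294] V [-0.6051 -0.5267] mid -0.5659 Z 0.0245
back edge tilt deg 0.17752450243148113
```

View pics/push2.png

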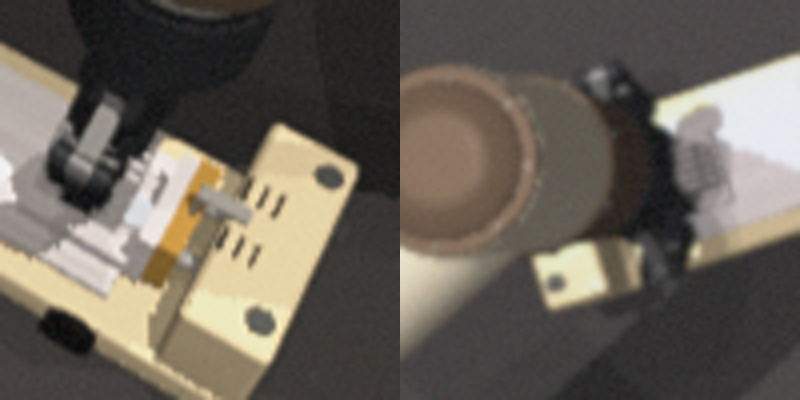

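Plate is about 6.7 mm in, but the carrier sits ~1.6 mm off centre and friction is holding it there. I'll back off, lift clear, re-centre and push again with less downward pressure.

>>> {"fn": "servo_tool", "kwargs": {"series": [[0.0006,-0.0019,0,0,-1],[0.0012,-0.0038,0,0,-1],[0.0018,-0.0057,0,0,-1],[0.0024,-0.0076,0,0,-1],[0.003,-0.0095,0,0,-1],[0.0033,-0.0105,0.001,0,-1],[0.0033,-0.0105,0.0035,0,-1],[0.0033,-0.0105,0.0035,0,-1],[0.0033,-0.0105,0.0035,0,-1]]}}

```text
t: 17.77
ee_pos: [0.5212, 0.2224, 0.0474]
ee_rot: [2.529, -1.86, -0.002]
ft_force: [0.6, 0.5, -3.2]
width: 0.0268
gripper_force: 79.8
```

```bash
cat > wl.py <<'E'
from h import *
s=monitor.state(); M=R.from_rotvec(s["ee_rot"]).as_matrix(); print("t",s["t"],np.round(s["ee_pos"],4),np.round(s["ft_force"],1),"toolx yaw",np.degrees(np.arctan2(M[1,0],M[0,0])).round(2))
p,d,P=wrist("w_"+str(s["t"]))
th=np.radians(107.45); u=np.array([np.cos(th),np.sin(th)]); v=np.array([-u[1],u[0]])
e=np.array(s["ee_pos"][:2]); f=np.array(s["ft_force"][:2]); print("tcp U V",(e@u).round(4),(e@v).round(4),"F",(f@u).round(1),(f@v).round(1))
U=P[...,:2]@u; V=P[...,:2]@v; Z=P[...,2]
def st(n,m):
    print(n,m.sum(),"U",np.percentile(U[m],[1,50,99]).round(4),"V",np.percentile(V[m],[1,99]).round(4),"mid",round(np.percentile(V[m],[1,99]).mean(),4),"Z",Z[m].mean().round(4))
st("foot",(Z>.029)&(Z<.042)&(abs(V+.566)<.03)&(U<.054)&(U>.015))
st("bed",(Z>.0225)&(Z<.028)&(U<.02)&(abs(V+.566)<.05))
for lo,hi in ((-.62,-.59),(-.54,-.51)):  # bed edge tilt
    m=(Z>.0225)&(Z<.028)&(U<.02)&(V>lo)&(V<hi); b=np.round(U[m]/.003); k=np.unique(b); ee=[(V[m][b==i].min() if lo<-.6 else V[m][b==i].max()) for i in k]; print("bed edge tilt",np.degrees(np.polyfit(k*.003,ee,1)[0]).round(2))
E
python3 wl.py
```

```text
t 17.775 [0.5212 0.2224 0.0474] [ 0.6  0.5 -3.2] toolx yaw -72.66
tcp U V 0.0559 -0.5639 F 0.3 -0.7
foot 3087 U [0.033  0.0361 0.053 ] V [-0.5887 -0.5392] mid -0.564 Z 0.0346
bed 19095 U [-0.0203 -0.0014  0.0195] V [-0.6051 -0.5267] mid -0.5659 Z 0.0245
bed edge tilt -1.27
bed edge tilt -2.62
```

>>> {"fn": "servo_tool", "kwargs": {"series": [[0.0017,0.0005,0,0,-1],[0.0017,0.0005,-0.001,0,-1],[0.0017,0.0005,-0.002,0,-1],[0.0017,0.0005,-0.0025,0,-1],[0.0011,0.0023,-0.0025,0,-1],[0.0006,0.0041,-0.0025,0,-1],[0,0.0059,-0.0025,0,-1],[-0.0006,0.0077,-0.0025,0,-1],[-0.0011,0.0095,-0.0025,0,-1],[-0.0017,0.0113,-0.0025,0,-1],[-0.0017,0.0113,-0.0025,0,-1],[-0.0017,0.0113,-0.0025,0,-1]]}}

```text
t: 19.32
ee_pos: [0.5211, 0.2326, 0.0459]
ee_rot: [2.529, -1.86, 0.002]
ft_force: [5.4, -7.2, -2.9]
width: 0.0267
gripper_force: 79.8
```

```bash
python3 wl.py; python3 look.py push3
```

```text
t 19.325 [0.5211 0.2326 0.0459] [ 5.4 -7.2 -2.9] toolx yaw -72.66
tcp U V 0.0657 -0.5669 F -8.5 -3.0
foot 2376 U [0.0426 0.045  0.0537] V [-0.5916 -0.5423] mid -0.567 Z 0.0338
bed 20552 U [-0.0205 -0.0014  0.0195] V [-0.6051 -0.5267] mid -0.5659 Z 0.0245
bed edge tilt 3.16
bed edge tilt 4.75
{'t': 19.375, 'ee_pos': [0.5211, 0.2326, 0.046], 'ft_force': [5.4289, -8.3415, -2.8288], 'torque': [-2.4888, -1.4868, -0.0571], 'width': 0.027}
tcp U V 0.06566244477196195 -0.5669198123698166 F u,v -9.58555592885173 -2.6776812489252966
scene [468 361]
scene pad_face [([0.102, -0.5663, 0.0419], 0.73)]
scene carrier_front [([0.1035, -0.5668, 0.0444], 0.67)]
scene padtop U [0.0937 0.0944 0.1021 0.1104 0.1112] 251
top [175 267]
top pad_face []
top carrier_front [([0.1015, -0.5672, 0.0436], 0.68)]
```

View pics/push3.png

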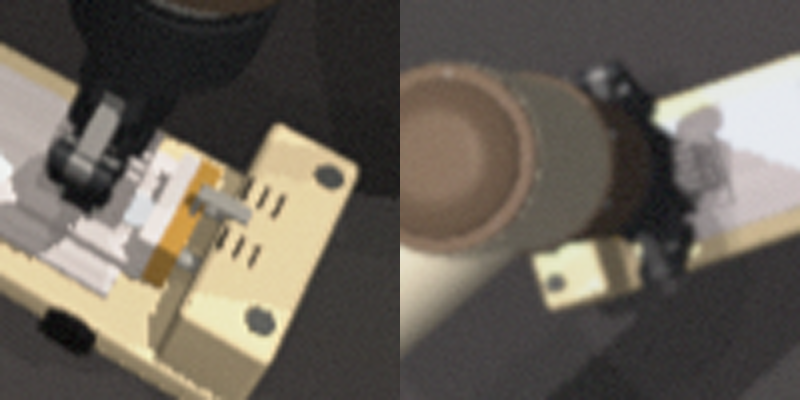

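>>> {"fn": "servo_tool", "kwargs": {"series": [[-0.0007,0.0003,0,0,-1],[-0.0015,0.0005,0,0,-1],[-0.0015,0.0005,-0.0006,0,-1],[-0.0015,0.0005,-0.0012,0,-1],[-0.0015,0.0005,-0.0012,0,-1],[-0.0015,0.0005,-0.0012,0,-1]]}}

```text
t: 20.42
ee_pos: [0.5208, 0.2335, 0.0458]
ee_rot: [-2.531, 1.861, -0.004]
ft_force: [6.7, -9.3, 0.7]
width: 0.0268
gripper_force: 80.6
```

```bash
python3 wl.py; for i in 1 2 3; do python3 look.py push4 | egrep "tcp|t'|padtop"; done
```

```text
t 20.425 [0.5208 0.2335 0.0458] [ 6.7 -9.3  0.7] toolx yaw -72.64
tcp U V 0.0666 -0.5668 F -10.9 -3.6
foot 2291 U [0.0435 0.0458 0.0537] V [-0.5916 -0.5424] mid -0.567 Z 0.0337
bed 20783 U [-0.0205 -0.0016  0.0195] V [-0.6051 -0.5267] mid -0.5659 Z 0.0245
bed edge tilt 5.42
bed edge tilt -8.87
{'t': 20.475, 'ee_pos': [0.5208, 0.2335, 0.0458], 'ft_force': [5.724, -9.6868, 0.3555], 'torque': [-2.6898, -1.673, -0.0836], 'width': 0.027}
tcp U V 0.0665784785535188 -0.5668259900868096 F u,v -10.957480541244825 -2.5558000454641787
scene padtop U [0.0947 0.0954 0.103  0.1113 0.1121] 248
{'t': 20.775, 'ee_pos': [0.5208, 0.2335, 0.0458], 'ft_force': [5.4817, -9.7129, 1.1986], 'torque': [-2.6489, -1.7569, -0.0849], 'width': 0.027}
tcp U V 0.06657918820725257 -0.5668253471653772 F u,v -10.909718133539377 -2.316838059249314
scene padtop U [0.0946 0.0953 0.103  0.1113 0.1121] 252
{'t': 21.075, 'ee_pos': [0.5208, 0.2335, 0.0458], 'ft_force': [6.2139, -9.4751, -0.3446], 'torque': [-2.7238, -1.7741, -0.1366], 'width': 0.027}
tcp U V 0.0665788549373528 -0.566845812808839 F u,v -10.902384539849711 -3.086584070277938
scene padtop U [0.0946 0.0952 0.1028 0.1114 0.1121] 245
```

>>> {"fn": "servo_tool", "kwargs": {"series": [[0,0,-0.0005,0,-1],[0,0,-0.001,0,-1],[0,0,-0.001,0,-1],[0,0,-0.001,0,-1]]}}

```text
t: 21.88
ee_pos: [0.5207, 0.2335, 0.0454]
ee_rot: [-2.531, 1.86, -0.005]
ft_force: [4.6, -9.6, 4.0]
width: 0.0273
gripper_force: 81.0
```

```bash
cat >> wl.py <<'E'
bc=(-.5659)
for side in ((-.587,-.583),(-.549,-.545)):  # foot top beside heat sink
    m=(Z>.028)&(Z<.038)&(V>side[0])&(V<side[1])&(U>.03)&(U<.1); 
    if m.sum()>20: print("foot side",m.sum(),U[m].min().round(4),U[m].max().round(4),"Z",np.median(Z[m]).round(4),"slope",np.polyfit(U[m],Z[m],1)[0].round(4))
E
python3 wl.py; ls w_*.npz
```

```text
t 21.875 [0.5207 0.2335 0.0454] [ 4.6 -9.6  4. ] toolx yaw -72.62
tcp U V 0.0666 -0.5668 F -10.5 -1.5
foot 2283 U [0.0435 0.0459 0.0538] V [-0.5915 -0.5422] mid -0.5669 Z 0.0335
bed 20825 U [-0.0204 -0.0016  0.0195] V [-0.6051 -0.5267] mid -0.5659 Z 0.0245
bed edge tilt 4.13
bed edge tilt -4.19
foot side 390 0.0434 0.0639 Z 0.0326 slope 0.0384
foot side 443 0.0433 0.064 Z 0.0324 slope 0.0317
w_17.775.npz
w_19.325.npz
w_20.425.npz
w_21.875.npz
w_base.npz
w_base2.npz
w_car.npz
w_fin.npz
w_iso.npz
w_iso2.npz
```

```bash
python3 -c "
from rig import close_job; print(close_job())"
```

```text
the job is handed in; nothing more can be done
None
```

The isolator is off, and the carrier is seated on the bed, square and within about 1 mm of central, held with the sprung plate about 7 mm (half way) in. I had to back off and push a second time, because the first push left it about 1.6 mm off centre.

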